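# Fit the matching thread comb leaf to a book press screw

## Task

At the book repair bench, pick up the brass thread comb leaf with the red grip, the one whose wide tooth spacing matches the press screw. Seat it in the thread near the middle of the screw: lying flat on the pale wooden ledge, up against the screw with its teeth fully home in the grooves, and let go so that it stays there. Leave the steel leaf with the blue grip where it is.

Things in the scene. Friction and masses are not known exactly. Their poses are not given: they have to be found in the camera images.
- leaf_coarse: Leaf to use: brass plate flat on the bench, 6 mm thick, 0.2 kg, red upright fin. Origin: underside, below the fin's centre; z up. Plate x -30..+40, y -32..+32 mm. Four 90 degree V teeth, 16 mm pitch, 8 mm deep, point to its -x: tips at x -38, y -24, -8, 8, 24 mm. Fin: 36 mm long in x (centred), 14 mm thick in y, z 6 to 46 mm; pinch it across y from above.
- leaf_fine: The wrong leaf, to be left alone: same plate, fin, origin and axes, but steel with a blue fin and eight small teeth at 8 mm pitch; also lies flat on the bench.
- screw_rest: Fixed wooden rest with the brown press screw, 54 mm thick, axis along its y at x 0, z 35 mm; origin on the bench below mid-screw. 90 degree V grooves, 16 mm pitch, root radius 20 mm, at y = +-8, 24, 40, 56, 72 mm on the ledge side. Pale ledge on its +x side: x 29..140, y -75..75, flat top at z 32 mm. End blocks: y 88..112 either side, x -35..35, to z 57 mm; round head on +y end.
- seat (a point): Point on the ledge's top (32 mm above the bench, x 58 mm in screw_rest) where leaf_coarse's origin lies when its teeth are fully home at mid-thread, the leaf's axes then parallel to this point's: x level, straight away from the screw; y along the screw; z up. The leaf slides home along -x, from 10 to 25 mm out; one groove (16 mm) to either side is as good.
Not all that is in view belongs to the job. There is more than one size of the leaf_coarse; the one meant has the size given above.

How it is judged:
By the outcome, as a careful person would: the job done as asked, in the order asked, and still so for the second after the job is handed in, with the robot touching nothing.
It also fails if it takes over 40 s, if anything falls off the work surface, if the arm or the gripper's body presses on something with over 40 N, if the wrist force passes 120 N, or if a joint passes its speed limit or range.

## Robot

A 6-joint arm with a two-finger parallel gripper is mounted at the origin on the work surface. World frame = base frame: x ahead of the robot, y to its left, z up, the work surface at z = 0. Lengths are in mm, angles in rad, forces in N, time in s.
With the tool pointing down it reaches from about 150 to 775 mm from the base axis. Payload 6.1 kg.
Tool frame: the origin (TCP) lies midway between the tips of the shut fingers; the grasp point (between the pads) lies 19 mm behind it (robot.grasp_offset is the distance from the TCP to the grasp point, in mm); z points along the fingers, y is the line along which they close (so a half turn about z gives the same grasp; the last joint's range is limited). The gripper opens to 85 mm and grips with 20 to 120 N. Pads are 22 mm wide; open, the fingers measure 114 mm over their backs; the gripper's body (76 mm by 85 mm) begins 54 mm behind the grasp point. The pads swing forward as they close: fully open they stand 13 mm farther back than shut.
Start: joints at [-1.288, 0.126, -0.04, 1.405, 0, 1.571], TCP at [146.493, -504.131, 231.295] pointing down, gripper open.
Joint ranges: [-2.72, 2.72], [-0.95, 1.95], [-1.27, 1.35], [-1.78, 2.02], [-1.46, 1.47], [-3.14, 3.14]. Speed limits (rad/s): [2.39, 2.39, 3.01, 3.14, 3.14, 3.14].

## Interface

Orientations are given as a 3x3 rotation matrix whose columns are the frame's x, y, z axes.
In Python, from rig import robot, eyes, order, nets gives the robot as it stands.
- The arm moves only by the tool arm_command, never from a script. Its argument "motion" is a list of rows, each an object with "travel": the shift along the tool's x, y, z in mm, a list of three; "dr": the turn, a rotation vector about the tool's x, y, z in rad, a list of three; "grip": the opening, from 0 (shut) to 1 (fully open). A call has 1 to 8 rows; each row is the pose to reach, as a shift and turn from the pose commanded when the call began, along the tool's axes at that moment; what a row does not reach only later rows make up. A row lasts 1/12 s, in which the tool goes at most 41.7 mm and 7.16 degrees, less where a joint would pass 70% of its speed; a pose out of reach is approached as far as the arm can. A call with a gripper value outside its range is refused whole. The fingers move at their own pace and stop on an object; "force" is the grip in N (left out, the last holds). Time passes only in rows, so rows that repeat a pose let the fingers close. It gives the time, the measured TCP pose, the force, the opening and the grip force at its end, in the units of the state.
- robot.observe(): the state, without advancing time (a new reading comes with each control period).
- eyes.capture(name): name is "scene" or "top" or "wrist"; returns a dict with "pixels" (384x512x3 uint8, red, green, blue), "depth" (384x512 float32, mm along the optical axis (not along the pixel's ray), 0 where there is no reading), "intrinsics" (3x3 intrinsics, pixels), "xyz" and "orientation" of the camera in the world. Camera axes: x right, y down, z forward; pixel columns grow to the right and rows downward; lengths in mm; the calibration is good to about 2 mm. A picture is of the moment at which its call begins.
- order.job_done(): hands the job in; it is judged then, once.
Trained networks look in a picture, given as the dict that the camera call returned (one of the last four; its "shot" number tells which), for a name from the list of things; names that differ only in an ending like _2 or _b are one class to them, and where a whole thing is asked for, a point or a joint stands for the part that bears it (a point fixed in the world has none). Each returns a list of dicts, best first, with "p" (0 to 1); they miss things now and then, are a little off and sometimes report something else, mostly with a low value. They report only what shows in the picture. A call takes as long as a camera call. They do not tell look-alikes from the thing itself.
- nets.outline_of(picture, target): "pixels" (384x512 bool, what is visible of it) and "box" ([left, top, right, bottom] in pixels, round what is visible of it).
- nets.tip_of(picture, target): "pixel" ([column, row] in pixels: a listed point, or the origin of a listed thing).
The state is a dict: "time_s": time; "joints": joint angles; "joint_vel": joint speeds; "joint_efforts": joint torques, N m; "tool_pos": TCP position; "ee_rot": TCP orientation; "wrist_force": force on the tool from outside, world axes, zero at the start; "moment": the same for the moment, N m; "gripper_width": finger opening in mm; "gripper_force": force on a finger pad.
Only numpy, scipy, OpenCV 4.12 (cv2) and the standard library are available. Lean on these libraries where they do the work, as an engineer would, in place of code of your own. Each camera call takes 0.05 s, during which the arm holds its last target. There are 200 camera calls.

## Working session

There is one attempt and no reset: what is moved stays moved. The work goes in short steps, Python scripts to look and compute and a tool call to move; the robot and the scene stay as the last step left them, time stands still between calls to the robot, and variables do not carry over. Pictures are saved under pics/ and viewed, at most 10 in all, crops included, and the job is handed in when it is done.

Besides the shell and the picture viewer there is one more tool, called by a JSON object that holds its "fn" and its "kwargs". arm_command: Moves the arm, as the interface text tells. Its arguments: {"type":"object","properties":{"motion":{"type":"array","items":{"type":"object","properties":{"travel":{"type":"array","items":{"type":"number"}},"dr":{"type":"array","items":{"type":"number"}},"grip":{"type":"number"}}}},"force":{"type":"number"}},"required":["motion"]}

```bash
mkdir -p pics
cat > h.py <<'E'
import numpy as np, cv2
from rig import robot, eyes, order, nets
def save(n,p): cv2.imwrite('pics/'+n, cv2.cvtColor(p,cv2.COLOR_RGB2BGR))
def cloud(c):
    K=np.array(c['intrinsics']);d=c['depth'];v,u=np.mgrid[:384,:512]
    P=np.stack([(u-K[0,2])/K[0,0]*d,(v-K[1,2])/K[1,1]*d,d],-1)
    W=P@np.array(c['orientation']).T+np.array(c['xyz']); W[d<=0]=np.nan; return W
E
python3 - <<'E'
from h import *
for n in ['top','scene']:
    c=eyes.capture(n);W=cloud(c);save(n+'0.png',c['pixels'])
    for t in ['leaf_coarse','leaf_fine','screw_rest']:
        for o in nets.outline_of(c,t): print(n,t,round(o['p'],2),o['box'],np.nanmedian(W[o['pixels']],0).round())
        for o in nets.tip_of(c,t): print('   tip',round(o['p'],2),o['pixel'])
    print([ (round(o['p'],2),o['pixel']) for o in nets.tip_of(c,'seat')])
print(robot.observe())
E
```

```text
top leaf_coarse 0.73 [304.2, 159.1, 331.2, 193.1] [ 507. -353.    6.]
top leaf_coarse 0.7 [351.0, 140.2, 391.2, 184.5] [ 549. -501.    8.]
top leaf_coarse 0.65 [376.4, 216.3, 417.8, 262.1] [ 320. -565.    8.]
   tip 0.88 [318.3, 174.7]
   tip 0.84 [400.5, 237.2]
   tip 0.61 [369.4, 158.7]
top leaf_fine 0.9 [235.2, 186.5, 267.7, 212.4] [ 453. -148.    6.]
   tip 0.59 [249.1, 198.7]
top screw_rest 0.91 [77.8, 137.4, 174.3, 211.3] [519. 205.  32.]
   tip 0.63 [137.4, 189.0]
[(0.96, [129.4, 171.0])]
scene leaf_coarse 0.6 [189.7, 211.5, 229.6, 238.6] [ 518. -357.    7.]
scene leaf_coarse 0.56 [90.2, 184.1, 135.8, 218.1] [ 330. -571.    9.]
   tip 0.92 [206.6, 227.3]
   tip 0.92 [149.2, 254.6]
   tip 0.81 [113.7, 203.5]
scene leaf_fine 0.88 [257.0, 176.7, 282.2, 204.2] [ 465. -151.    7.]
   tip 0.75 [271.5, 194.9]
scene screw_rest 0.92 [340.2, 144.8, 433.1, 211.2] [534. 179.  33.]
   tip 0.83 [373.6, 176.5]
   tip 0.51 [204.9, 228.6]
[(0.59, [392.2, 178.1])]
{'time_s': 0.8, 'joints': array([-1.28801239e+00,  1.25779908e-01, -3.95892829e-02,  1.40535966e+00,
        3.19843068e-05,  1.57085123e+00]), 'joint_vel': array([-0.00026319,  0.00089826,  0.00119515, -0.00073108, -0.00095119,
        0.00014755]), 'joint_efforts': array([-5.86470960e-04, -4.35636020e+01,  3.53072834e+01,  6.97805008e-04,
       -1.09123321e-04, -5.38037028e-06]), 'tool_pos': array([ 146.50123038, -504.15026182,  231.30998835]), 'ee_rot': array([[ 9.60297674e-01,  2.78977372e-01,  4.95428910e-05],
       [ 2.78977374e-01, -9.60297673e-01, -5.58751821e-05],
       [ 3.19880115e-05,  6.74781531e-05, -9.99999997e-01]]), 'wrist_force': array([-0.51130651,  0.53423478,  0.14605273]), 'moment': array([ 0.01381355, -0.04030539,  0.03154978]), 'gripper_force': 0.0, 'gripper_width': 85.26032704004113}
```

Run:
```python
from h import *
c=eyes.capture('top');W=cloud(c)
np.savez('top.npz',W=W,px=c['pixels'])
save('crop.png',cv2.resize(c['pixels'][120:280,220:440],None,fx=3.6,fy=3.6,interpolation=cv2.INTER_CUBIC))
for o in nets.outline_of(c,'leaf_coarse')+nets.outline_of(c,'leaf_fine'):
    m=o['pixels'];p=W[m];z=p[:,2];pl=p[(z<12)&(z>3)];f=p[z>35]
    print(o['box'],'n',m.sum(),'platez',np.nanmedian(pl[:,2]),'rect',cv2.minAreaRect(pl[:,:2].astype('f4')), 'fin',cv2.minAreaRect(f[:,:2].astype('f4')) if len(f)>3 else 0,'zmax',np.nanmax(z), np.nanpercentile(z,95))
```

```text
[375.1, 218.5, 417.4, 261.9] n 1017 platez 7.405051581135012 rect ((319.12945556640625, -571.4853515625), (100.11366271972656, 85.58414459228516), 41.043087005615234) fin ((316.119140625, -572.3151245117188), (47.72849655151367, 19.1824951171875), 39.716957092285156) zmax 63.43806882815693 59.77599075216104
[304.8, 160.0, 334.7, 192.5] n 582 platez 6.004881066358394 rect ((506.931884765625, -354.3760681152344), (76.56787109375, 66.34564971923828), 32.49884796142578) fin ((506.3406677246094, -356.0999755859375), (34.89738845825195, 14.744108200073242), 34.32111740112305) zmax 50.540699846618736 46.07183106622006
[349.5, 139.7, 393.4, 181.5] n 938 platez 7.470999387956681 rect ((551.9454956054688, -506.1604919433594), (85.30015563964844, 99.39753723144531), 51.268760681152344) fin ((555.4580688476562, -506.7154541015625), (18.30084991455078, 46.77671813964844), 51.29399871826172) zmax 64.75813614009485 59.67948960080512
[236.1, 181.6, 266.4, 209.8] n 475 platez 6.137512580691009 rect ((456.3631591796875, -148.7716522216797), (60.10728454589844, 71.12982940673828), 54.19529342651367) fin ((452.0179748535156, -145.78443908691406), (13.803181648254395, 35.83559036254883), 54.03145980834961) zmax 50.568435751238894 46.05276548154443
```

View pics/crop.png

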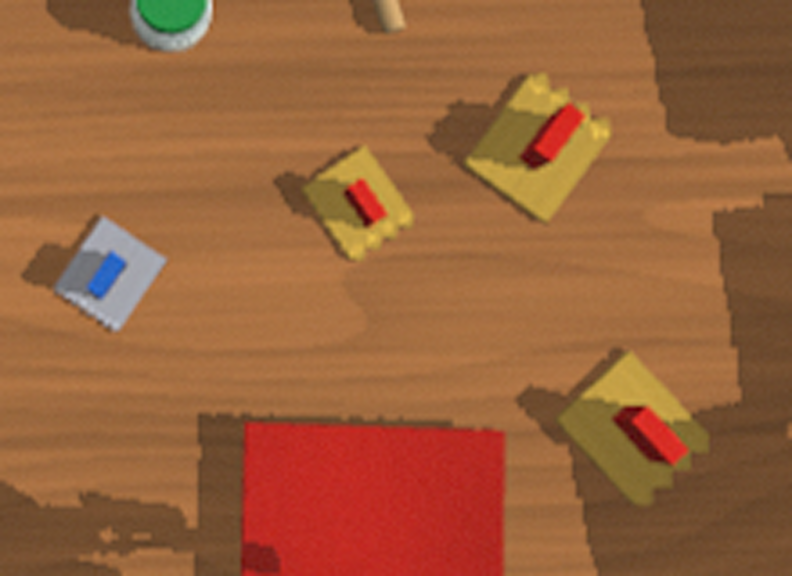

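View pics/scene0.png

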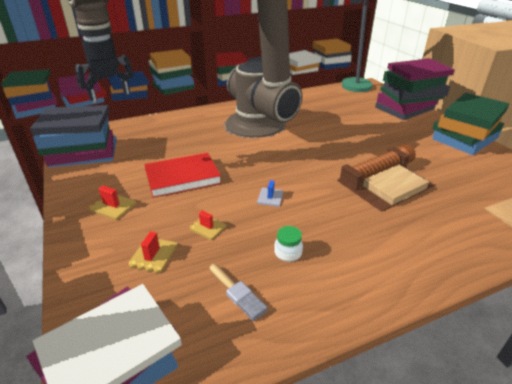

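Run:
```python
from h import *
d=np.load('top.npz');W=d['W'];px=d['px']
R=np.zeros((384,512),bool);R[120:225,60:190]=1
ledge=R&(W[...,2]>29)&(W[...,2]<35)&(px[...,0]>170)
n,l,s,_=cv2.connectedComponentsWithStats(ledge.astype('u1'));k=1+np.argmax(s[1:,4]);ledge=l==k
r=cv2.minAreaRect(W[ledge][:,:2].astype('f4'));print('ledge',ledge.sum(),r,cv2.boxPoints(r))
b=R&(W[...,2]>54)&(W[...,2]<60)
n,l,s,c=cv2.connectedComponentsWithStats(b.astype('u1'))
for i in range(1,n):
    if s[i,4]>15: print('hi',s[i,4],np.nanmedian(W[l==i],0),cv2.minAreaRect(W[l==i][:,:2].astype('f4')))
print('seat',W[171,129],'rest',W[189,137])
save('rest.png',cv2.resize(px[120:225,60:200],None,fx=5,fy=5,interpolation=cv2.INTER_CUBIC))
```

```text
ledge 1458 ((565.9328002929688, 209.39479064941406), (107.40541076660156, 149.96925354003906), 9.30457592010498) [[500.81296 274.71002]
 [525.06036 126.71397]
 [631.0526  144.07956]
 [606.80524 292.07562]]
hi 757 [478.23287507 206.59637482  56.83205032] ((476.98626708984375, 218.01473999023438), (69.53749084472656, 268.48162841796875), 9.230202674865723)
hi 17 [479.54140608 340.71100229  57.70734015] ((475.5330505371094, 343.23370361328125), (10.00664234161377, 30.90997886657715), 32.22372817993164)
seat [535.19819775 205.54872291  30.87204619] rest [478.70726694 172.22956676  60.29910862]
```

View pics/rest.png

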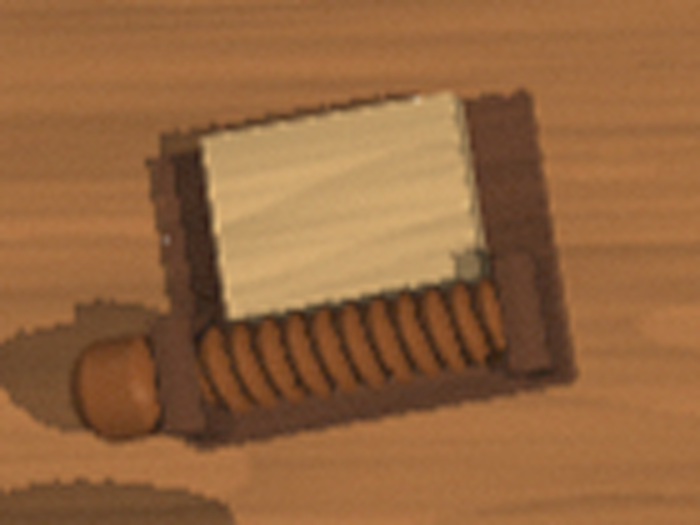

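Three red-fin brass leaves in the top view: (318,175), (371,160) and (397,240). The one at (318,175) has a fin of about 35×15 mm with its top at 46 mm and a 6 mm plate, so it fits. The other two are about 1.3× larger. The crop confirms it, with its teeth pointing lower right. The rest's yaw is about 9.3°.

{"fn": "arm_command", "kwargs": {"motion": [{"travel":[387,-43,40],"dr":[0,0,-0.316],"grip":1},{"travel":[387,-43,40],"dr":[0,0,-0.316],"grip":1},{"travel":[387,-43,40],"dr":[0,0,-0.316],"grip":1},{"travel":[387,-43,40],"dr":[0,0,-0.316],"grip":1},{"travel":[387,-43,40],"dr":[0,0,-0.316],"grip":1},{"travel":[387,-43,40],"dr":[0,0,-0.316],"grip":1},{"travel":[387,-43,40],"dr":[0,0,-0.316],"grip":1},{"travel":[387,-43,40],"dr":[0,0,-0.316],"grip":1}]}}

```text
time_s: 1.62
tool_pos: [454.5, -375.8, 197.2]
ee_rot: [[0.826, 0.564, 0.0], [0.564, -0.826, -0.0], [-0.0, 0.0, -1.0]]
wrist_force: [-0.3, -0.2, 0.3]
gripper_width: 85.6
gripper_force: 0.0
```

```bash
cat >> h.py <<'E'
def leaf(c,near):
    W=cloud(c)
    for o in nets.outline_of(c,'leaf_coarse'):
        p=W[o['pixels']];z=p[:,2];pl=p[(z<10)&(z>3)];f=p[(z>42)&(z<50)]
        if np.hypot(*(np.nanmedian(p,0)[:2]-near))<60 and len(f)>5:
            print(round(o['p'],2),o['box'],'plate',cv2.minAreaRect(pl[:,:2].astype('f4')),'fin',cv2.minAreaRect(f[:,:2].astype('f4')),np.median(f,0),len(f))
    s=robot.observe();print(s['tool_pos'].round(1),s['ee_rot'].round(3).tolist(),c['xyz'])
E
python3 - <<'E'
from h import *
c=eyes.capture('wrist');save('w1.png',c['pixels']);leaf(c,(506,-355))
E
```

```text
0.84 [234.4, 69.3, 305.4, 150.8] plate ((507.4207763671875, -356.36749267578125), (77.68553924560547, 64.15769958496094), 32.641151428222656) fin ((506.4481506347656, -356.9649963378906), (35.33155822753906, 13.978899955749512), 32.6766242980957) [ 506.84935245 -356.63076854   45.24230603] 704
[ 457.3 -374.2  195.6] [[0.822, 0.569, 0.0], [0.569, -0.822, 0.002], [0.001, -0.001, -1.0]] [ 512.62424128 -336.70856731  338.9328818 ]
```

View pics/w1.png

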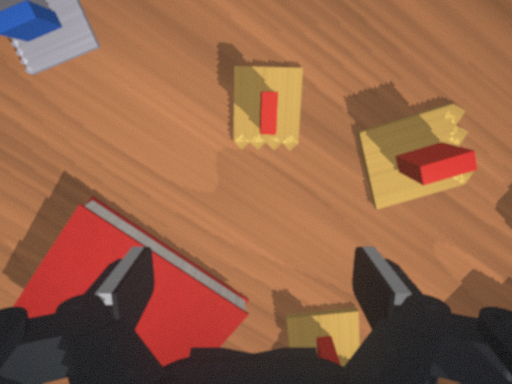

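{"fn": "arm_command", "kwargs": {"motion": [{"travel":[35,10,20],"dr":[0,0,0.03],"grip":1},{"travel":[50,13.5,50],"dr":[0,0,0.03],"grip":1},{"travel":[50.5,13.5,90],"dr":[0,0,0.03],"grip":0.8},{"travel":[50.5,13.5,125],"dr":[0,0,0.03],"grip":0.6},{"travel":[50.5,13.5,125],"dr":[0,0,0.03],"grip":0.6},{"travel":[50.5,13.5,125],"dr":[0,0,0.03],"grip":0.6}]}}

```text
time_s: 2.22
tool_pos: [500.5, -358.9, 70.8]
ee_rot: [[0.843, 0.538, -0.004], [0.538, -0.843, 0.003], [-0.002, -0.004, -1.0]]
wrist_force: [-0.2, -0.7, 0.9]
gripper_width: 51.4
gripper_force: 0.0
```

Run:
```python
from h import *
s=robot.observe();p=s['tool_pos'];R=s['ee_rot'];print(p,R.round(4).tolist(),s['gripper_width'],'delta tool',R.T@(np.array([506.6,-356.8,13])-p),'yaw',np.degrees(np.arctan2(R[1,0],R[0,0])))
```

```text
[ 500.4781847  -358.88406045   70.81965911] [[0.8427, 0.5384, -0.0039], [0.5384, -0.8427, 0.0027], [-0.0019, -0.0044, -1.0]] 51.35495758694029 delta tool [ 6.38805169  1.79391584 57.80058453] yaw 32.57607131499441
```

{"fn": "arm_command", "kwargs": {"motion": [{"travel":[6.5,1.8,30],"dr":[0,0,0],"grip":0.6},{"travel":[6.5,1.8,58],"dr":[0,0,0],"grip":0.6},{"travel":[6.5,1.8,58],"dr":[0,0,0],"grip":0.6},{"travel":[6.5,1.8,58],"dr":[0,0,0],"grip":0.4},{"travel":[6.5,1.8,58],"dr":[0,0,0],"grip":0},{"travel":[6.5,1.8,58],"dr":[0,0,0],"grip":0},{"travel":[6.5,1.8,58],"dr":[0,0,0],"grip":0},{"travel":[6.5,1.8,58],"dr":[0,0,0],"grip":0}], "force": 40}}

```text
time_s: 2.88
tool_pos: [509.8, -358.9, 17.5]
ee_rot: [[0.843, 0.538, 0.004], [0.538, -0.843, -0.003], [0.002, 0.004, -1.0]]
wrist_force: [-1.4, 0.2, 7.6]
gripper_width: 13.3
gripper_force: 40.8
```

{"fn": "arm_command", "kwargs": {"motion": [{"travel":[0,0,-15],"dr":[0,0,0],"grip":0},{"travel":[0,0,-50],"dr":[0,0,0],"grip":0},{"travel":[0,0,-90],"dr":[0,0,0],"grip":0},{"travel":[0,0,-130],"dr":[0,0,0],"grip":0},{"travel":[0,0,-130],"dr":[0,0,0],"grip":0},{"travel":[0,0,-130],"dr":[0,0,0],"grip":0}], "force": 60}}

```text
time_s: 3.38
tool_pos: [510.3, -359.1, 149.0]
ee_rot: [[0.843, 0.538, 0.007], [0.538, -0.843, -0.005], [0.003, 0.008, -1.0]]
wrist_force: [-0.0, -0.3, -2.6]
gripper_width: 12.9
gripper_force: 59.0
```

Run:
```python
from h import *
s=robot.observe();p=s['tool_pos'];R=s['ee_rot']
t=np.array([537.9,204.8,32])+45*np.array([.987,.162,0]);t[2]=150
print(p,R.round(4).tolist(),s['gripper_width'],s['wrist_force'],'delta tool',R.T@(t-p),t)
```

```text
[ 510.25042736 -359.07726287  148.96512788] [[0.8426, 0.5384, 0.0066], [0.5385, -0.8426, -0.0047], [0.003, 0.0075, -1.0]] 12.858986953423047 [-0.02270731 -0.25904003 -2.62432866] delta tool [ 368.28588181 -442.47185957   -3.25246152] [582.315 212.09  150.   ]
```

{"fn": "arm_command", "kwargs": {"motion": [{"travel":[368,-442,-20],"dr":[0,0,0.407],"grip":0},{"travel":[368,-442,-20],"dr":[0,0,0.407],"grip":0},{"travel":[368,-442,-20],"dr":[0,0,0.407],"grip":0},{"travel":[368,-442,-20],"dr":[0,0,0.407],"grip":0},{"travel":[368,-442,-20],"dr":[0,0,0.407],"grip":0},{"travel":[368,-442,-20],"dr":[0,0,0.407],"grip":0},{"travel":[368,-442,-20],"dr":[0,0,0.407],"grip":0},{"travel":[368,-442,-20],"dr":[0,0,0.407],"grip":0}]}}

```text
time_s: 4.05
tool_pos: [548.8, -29.3, 154.7]
ee_rot: [[0.987, 0.161, -0.002], [0.161, -0.987, 0.0], [-0.002, -0.0, -1.0]]
wrist_force: [1.5, 0.7, -2.3]
gripper_width: 12.9
gripper_force: 59.3
```

```bash
cat >> h.py <<'E'
def delta(t):
    s=robot.observe();p=s['tool_pos'];R=s['ee_rot']
    print('tcp',p.round(1),'w',s['gripper_width'].round(1),'F',s['wrist_force'].round(1),'delta tool',(R.T@(np.array(t)-p)).round(1),'yaw',np.degrees(np.arctan2(R[1,0],R[0,0])).round(2),R[:,2].round(4),s['time_s'])
E
python3 -c "
from h import *
delta([582.3,212.1,160])"
```

```text
Traceback (most recent call last):
  File "h.py", line 17, in delta
    print('tcp',p.round(1),'w',s['gripper_width'].round(1),'F',s['wrist_force'].round(1),'delta tool',(R.T@(np.array(t)-p)).round(1),'yaw',np.degrees(np.arctan2(R[1,0],R[0,0])).round(2),R[:,2].round(4),s['time_s'])
                               ^^^^^^^^^^^^^^^^^^^^^^^^
AttributeError: 'float' object has no attribute 'round'
```

{"fn": "arm_command", "kwargs": {"motion": [{"travel":[-65,-220,-10],"dr":[0,0,0],"grip":0},{"travel":[-65,-220,-10],"dr":[0,0,0],"grip":0},{"travel":[-65,-220,-10],"dr":[0,0,0],"grip":0},{"travel":[-65,-220,-10],"dr":[0,0,0],"grip":0},{"travel":[-65,-220,-10],"dr":[0,0,0],"grip":0},{"travel":[-65,-220,-10],"dr":[0,0,0],"grip":0},{"travel":[-65,-220,-10],"dr":[0,0,0],"grip":0},{"travel":[-65,-220,-10],"dr":[0,0,0],"grip":0}]}}

```text
time_s: 4.72
tool_pos: [464.7, 110.6, 165.4]
ee_rot: [[0.977, 0.213, -0.008], [0.214, -0.976, 0.03], [-0.001, -0.031, -1.0]]
wrist_force: [0.1, -1.1, -2.0]
gripper_width: 13.0
gripper_force: 59.4
```

```bash
sed -i "s/s\['gripper_width'\].round(1)/round(s['gripper_width'],1)/" h.py
python3 - <<'E'
from h import *
c=eyes.capture('wrist');save('w2.png',c['pixels']);W=cloud(c);np.savez('w2.npz',W=W,px=c['pixels'])
delta([450,190,160])
t=nets.tip_of(c,'seat')
for o in t: u,v=map(int,o['pixel']);print('seat',o['p'],o['pixel'],W[v,u])
for o in nets.tip_of(c,'leaf_coarse'): print('leaf',o)
px=c['pixels'];L=(W[...,2]>29)&(W[...,2]<35)&(px[...,0]>150)
n,l,s,_=cv2.connectedComponentsWithStats(L.astype('u1'));k=1+np.argmax(s[1:,4])
q=W[l==k];r=cv2.minAreaRect(q[:,:2].astype('f4'));print('ledge',s[k],r,np.median(q[:,2]))
E
```

```text
tcp [464.9 110.5 165.5] w 13.1 F [-0.  -0.4 -2. ] delta tool [  2.4 -80.6   8. ] yaw 12.31 [-0.0075  0.0305 -0.9995] 4.7667
seat 0.62 [158.5, 65.1] [537.34113181 205.56482037  30.14861382]
leaf {'pixel': [255.4, 239.7], 'p': 0.92}
ledge [   59     0   201   107 19482] ((547.0084838867188, 205.6367645263672), (75.72187042236328, 150.36419677734375), 10.288350105285645) 31.240445882662726
```

View pics/w2.png

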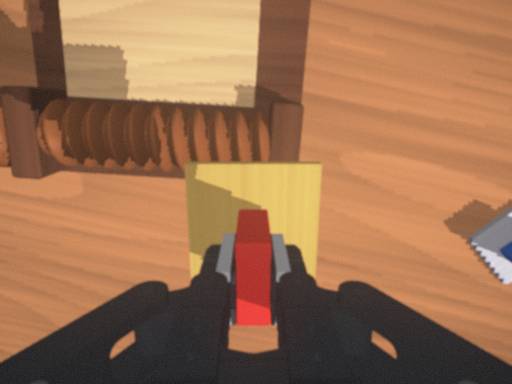

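The wrist view shows the brass leaf held straight between the fingers, its origin near (255,240). The screw runs from (40,130) to (270,135), with the ledge above it. The arm stopped short of its target, so I'll check the joints.

Run:
```python
from h import *
s=robot.observe();print(s['joints'].round(3),s['joint_vel'].round(3))
# yaw of rest: screw-side ledge edge and plate rear edge from w2
d=np.load('w2.npz');W=d['W'];px=d['px']
p=W[165:200,200:310].reshape(-1,3);p=p[(p[:,2]>120)&(p[:,2]<170)];print('plate z',np.median(p[:,2]),cv2.minAreaRect(p[:,:2].astype('f4')))
L=(W[...,2]>29)&(W[...,2]<35)&(px[...,0]>150)
pts=[]
for u in range(75,245,3):
    v=np.where(L[:110,u])[0]
    if len(v): pts.append(W[v.max(),u,:2])
vx,vy,x0,y0=cv2.fitLine(np.array(pts,'f4'),cv2.DIST_HUBER,0,.01,.01).ravel();print('inner edge dir',np.degrees(np.arctan2(-vx,vy)),x0,y0)
```

```text
[ 0.214  0.047 -0.271  1.254  0.031  3.141] [ 0.001  0.002  0.002 -0.     0.002 -0.   ]
plate z 152.96970064569805 ((494.0314025878906, 115.8620376586914), (17.356199264526367, 52.31855010986328), 12.409737586975098)
inner edge dir -171.12665 511.1352 200.94821
```

j6 has reached its +180° limit, because tool yaw = j1+180°−j6. I'll spin the wrist the other way, almost a full turn, while still up high.

{"fn": "arm_command", "kwargs": {"motion": [{"travel":[0,0,-5],"dr":[0,0,-0.12],"grip":0},{"travel":[0,0,-5],"dr":[0,0,-0.24],"grip":0},{"travel":[0,0,-5],"dr":[0,0,-0.36],"grip":0},{"travel":[0,0,-5],"dr":[0,0,-0.48],"grip":0},{"travel":[0,0,-5],"dr":[0,0,-0.6],"grip":0},{"travel":[0,0,-5],"dr":[0,0,-0.72],"grip":0},{"travel":[0,0,-5],"dr":[0,0,-0.84],"grip":0},{"travel":[0,0,-5],"dr":[0,0,-0.96],"grip":0}]}}

```text
time_s: 5.53
tool_pos: [465.3, 110.4, 170.4]
ee_rot: [[0.38, 0.925, -0.008], [0.924, -0.38, 0.031], [0.025, -0.019, -1.0]]
wrist_force: [0.8, -0.5, -2.1]
gripper_width: 12.8
gripper_force: 59.4
```

```bash
python3 -c "
from h import *
delta([582.3,212.1,160]);print(robot.observe()['joints'].round(3))"
```

```text
tcp [465.3 110.4 170.4] w 12.8 F [ 0.8 -0.5 -2.1] delta tool [138.3  69.8  12.6] yaw 67.63 [-0.0078  0.0305 -0.9995] 5.5333
[ 0.213  0.046 -0.261  1.265  0.031  2.174]
```

{"fn": "arm_command", "kwargs": {"motion": [{"travel":[17,8,0],"dr":[0,0,-0.12],"grip":0},{"travel":[34,17,0],"dr":[0,0,-0.24],"grip":0},{"travel":[52,26,0],"dr":[0,0,-0.36],"grip":0},{"travel":[69,35,0],"dr":[0,0,-0.48],"grip":0},{"travel":[87,43,0],"dr":[0,0,-0.6],"grip":0},{"travel":[104,52,0],"dr":[0,0,-0.72],"grip":0},{"travel":[121,61,0],"dr":[0,0,-0.84],"grip":0},{"travel":[138,70,0],"dr":[0,0,-0.96],"grip":0}]}}

```text
time_s: 6.2
tool_pos: [583.8, 211.3, 172.2]
ee_rot: [[-0.539, 0.842, -0.008], [0.841, 0.539, 0.03], [0.03, 0.01, -1.0]]
wrist_force: [1.4, -0.3, -1.8]
gripper_width: 13.2
gripper_force: 59.4
```

{"fn": "arm_command", "kwargs": {"motion": [{"travel":[0,0,0],"dr":[0,0,-0.12],"grip":0},{"travel":[0,0,0],"dr":[0,0,-0.24],"grip":0},{"travel":[0,0,0],"dr":[0,0,-0.36],"grip":0},{"travel":[0,0,0],"dr":[0,0,-0.48],"grip":0},{"travel":[0,0,0],"dr":[0,0,-0.6],"grip":0},{"travel":[0,0,0],"dr":[0,0,-0.72],"grip":0},{"travel":[0,0,0],"dr":[0,0,-0.84],"grip":0},{"travel":[0,0,0],"dr":[0,0,-0.96],"grip":0}]}}

```text
time_s: 6.87
tool_pos: [583.1, 210.7, 172.2]
ee_rot: [[-0.999, 0.041, -0.008], [0.041, 0.999, 0.03], [0.009, 0.03, -1.0]]
wrist_force: [-1.4, -0.5, -1.7]
gripper_width: 12.9
gripper_force: 59.6
```

{"fn": "arm_command", "kwargs": {"motion": [{"travel":[0,0,0],"dr":[0,0,-0.12],"grip":0},{"travel":[0,0,0],"dr":[0,0,-0.24],"grip":0},{"travel":[0,0,0],"dr":[0,0,-0.36],"grip":0},{"travel":[0,0,0],"dr":[0,0,-0.48],"grip":0},{"travel":[0,0,0],"dr":[0,0,-0.6],"grip":0},{"travel":[0,0,0],"dr":[0,0,-0.72],"grip":0},{"travel":[0,0,0],"dr":[0,0,-0.84],"grip":0},{"travel":[0,0,0],"dr":[0,0,-0.96],"grip":0}]}}

```text
time_s: 7.53
tool_pos: [583.1, 210.7, 172.2]
ee_rot: [[-0.607, -0.795, -0.008], [-0.795, 0.606, 0.03], [-0.019, 0.025, -1.0]]
wrist_force: [0.9, -0.0, -2.3]
gripper_width: 13.3
gripper_force: 59.6
```

{"fn": "arm_command", "kwargs": {"motion": [{"travel":[0,0,0],"dr":[0,0,-0.12],"grip":0},{"travel":[0,0,0],"dr":[0,0,-0.24],"grip":0},{"travel":[0,0,0],"dr":[0,0,-0.36],"grip":0},{"travel":[0,0,0],"dr":[0,0,-0.48],"grip":0},{"travel":[0,0,0],"dr":[0,0,-0.6],"grip":0},{"travel":[0,0,0],"dr":[0,0,-0.72],"grip":0},{"travel":[0,0,0],"dr":[0,0,-0.84],"grip":0},{"travel":[0,0,0],"dr":[0,0,-0.96],"grip":0}]}}

```text
time_s: 8.2
tool_pos: [583.1, 210.7, 172.2]
ee_rot: [[0.303, -0.953, -0.008], [-0.952, -0.303, 0.03], [-0.031, -0.002, -1.0]]
wrist_force: [-0.9, -0.2, -2.0]
gripper_width: 12.9
gripper_force: 59.6
```

{"fn": "arm_command", "kwargs": {"motion": [{"travel":[0,0,0],"dr":[0,0,-0.12],"grip":0},{"travel":[0,0,0],"dr":[0,0,-0.24],"grip":0},{"travel":[0,0,0],"dr":[0,0,-0.36],"grip":0},{"travel":[0,0,0],"dr":[0,0,-0.48],"grip":0},{"travel":[0,0,0],"dr":[0,0,-0.6],"grip":0},{"travel":[0,0,0],"dr":[0,0,-0.72],"grip":0},{"travel":[0,0,0],"dr":[0,0,-0.84],"grip":0},{"travel":[0,0,0],"dr":[0,0,-0.96],"grip":0}]}}

```text
time_s: 8.87
tool_pos: [583.1, 210.7, 172.2]
ee_rot: [[0.955, -0.298, -0.008], [-0.298, -0.954, 0.03], [-0.017, -0.027, -1.0]]
wrist_force: [-0.1, 0.3, -1.8]
gripper_width: 12.8
gripper_force: 59.6
```

```bash
python3 -c "
from h import *
delta([582.3,212.1,160]);s=robot.observe();R=s['ee_rot'];print(s['joints'].round(3))
from scipy.spatial.transform import Rotation as Q
a=np.radians(9.3);T=np.array([[np.cos(a),np.sin(a),0],[np.sin(a),-np.cos(a),0],[0,0,-1]])
print(Q.from_matrix(R.T@T).as_rotvec())"
```

```text
tcp [583.1 210.7 172.2] w 12.8 F [-0.1  0.3 -1.8] delta tool [-1.  -0.8 12.3] yaw -17.32 [-0.008   0.0304 -0.9995] 8.8667
[ 0.332  0.31   0.061  1.32   0.031 -2.507]
[-0.03003148  0.0102208  -0.46482338]
```

{"fn": "arm_command", "kwargs": {"motion": [{"travel":[0,0,0],"dr":[-0.03,0.01,-0.465],"grip":0},{"travel":[0,0,0],"dr":[-0.03,0.01,-0.465],"grip":0},{"travel":[0,0,0],"dr":[-0.03,0.01,-0.465],"grip":0},{"travel":[0,0,0],"dr":[-0.03,0.01,-0.465],"grip":0},{"travel":[0,0,30],"dr":[-0.03,0.01,-0.465],"grip":0},{"travel":[0,0,60],"dr":[-0.03,0.01,-0.465],"grip":0},{"travel":[0,0,60],"dr":[-0.03,0.01,-0.465],"grip":0}]}}

```text
time_s: 9.45
tool_pos: [579.3, 211.6, 106.4]
ee_rot: [[0.988, 0.156, -0.009], [0.156, -0.988, -0.003], [-0.009, 0.002, -1.0]]
wrist_force: [-0.8, -0.9, -3.1]
gripper_width: 13.2
gripper_force: 59.4
```

Run:
```python
from h import *
a=np.radians(9.3);x=np.array([np.cos(a),np.sin(a),0])
t=np.array([538,204.5,0])+23.5*x;t[2]=54
delta(t)
c=eyes.capture('top');W=cloud(c);px=c['pixels'];save('t3.png',cv2.resize(px[110:230,60:210],None,fx=5,fy=5,interpolation=cv2.INTER_CUBIC))
c=eyes.capture('wrist');save('w3.png',c['pixels'])
W=cloud(c);np.savez('w3.npz',W=W,px=c['pixels'])
```

```text
tcp [579.3 211.6 106.4] w 13.2 F [-0.8 -0.9 -3.1] delta tool [-18.    0.4  52.6] yaw 8.99 [-0.0088 -0.003  -1.    ] 9.45
```

View pics/w3.png

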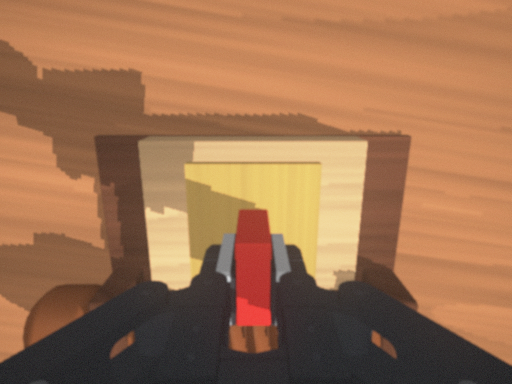

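{"fn": "arm_command", "kwargs": {"motion": [{"travel":[-18,0.4,0],"dr":[0,0,-0.005],"grip":0},{"travel":[-18,0.4,20],"dr":[0,0,-0.005],"grip":0},{"travel":[-18,0.4,40],"dr":[0,0,-0.005],"grip":0},{"travel":[-18,0.4,50],"dr":[0,0,-0.005],"grip":0},{"travel":[-18,0.4,50],"dr":[0,0,-0.005],"grip":0},{"travel":[-18,0.4,50],"dr":[0,0,-0.005],"grip":0}]}}

```text
time_s: 10.05
tool_pos: [564.7, 210.3, 63.9]
ee_rot: [[0.987, 0.162, 0.001], [0.162, -0.987, 0.001], [0.001, -0.001, -1.0]]
wrist_force: [-0.6, -0.5, -0.7]
gripper_width: 12.9
gripper_force: 59.6
```

Run:
```python
from h import *
a=np.radians(9.3);x=np.array([np.cos(a),np.sin(a),0])
t=np.array([538,204.5,0])+23.5*x;t[2]=50
delta(t)
```

```text
tcp [564.7 210.3  63.9] w 12.9 F [-0.6 -0.5 -0.7] delta tool [-3.8  1.4 13.9] yaw 9.34 [ 6.e-04  6.e-04 -1.e+00] 10.05
```

{"fn": "arm_command", "kwargs": {"motion": [{"travel":[-2,0.7,8],"dr":[0,0,0],"grip":0},{"travel":[-3,0.7,9],"dr":[0,0,0],"grip":0},{"travel":[-3,0.7,10],"dr":[0,0,0],"grip":0},{"travel":[-3,0.7,11],"dr":[0,0,0],"grip":0},{"travel":[-3,0.7,11],"dr":[0,0,0],"grip":0},{"travel":[-3,0.7,11],"dr":[0,0,0],"grip":0}]}}

```text
time_s: 10.55
tool_pos: [561.4, 209.2, 52.1]
ee_rot: [[0.987, 0.163, 0.0], [0.163, -0.987, 0.001], [0.0, -0.0, -1.0]]
wrist_force: [0.5, 0.5, -2.2]
gripper_width: 13.1
gripper_force: 59.6
```

{"fn": "arm_command", "kwargs": {"motion": [{"travel":[0,0,1],"dr":[0,0,0],"grip":0},{"travel":[0,0,2],"dr":[0,0,0],"grip":0},{"travel":[0,0,2.5],"dr":[0,0,0],"grip":0},{"travel":[0,0,2.5],"dr":[0,0,0],"grip":0}]}}

```text
time_s: 10.88
tool_pos: [561.4, 209.3, 49.7]
ee_rot: [[0.987, 0.163, 0.0], [0.163, -0.987, 0.001], [0.001, -0.001, -1.0]]
wrist_force: [-0.8, -0.0, 1.0]
gripper_width: 13.2
gripper_force: 59.9
```

{"fn": "arm_command", "kwargs": {"motion": [{"travel":[-4,0,0.4],"dr":[0,0,0],"grip":0},{"travel":[-8,0,0.4],"dr":[0,0,0],"grip":0},{"travel":[-11,0,0.4],"dr":[0,0,0],"grip":0},{"travel":[-13,0,0.4],"dr":[0,0,0],"grip":0},{"travel":[-15,0,0.4],"dr":[0,0,0],"grip":0},{"travel":[-15,0,0.4],"dr":[0,0,0],"grip":0}]}}

```text
time_s: 11.38
tool_pos: [546.6, 206.8, 49.6]
ee_rot: [[0.987, 0.163, 0.001], [0.163, -0.987, 0.001], [0.001, -0.001, -1.0]]
wrist_force: [2.2, -0.1, 5.7]
gripper_width: 12.9
gripper_force: 60.8
```

Run:
```python
from h import *
delta([539.5,204.7,49.5])
c=eyes.capture('scene');p=c['pixels'];save('s4.png',cv2.resize(p[130:225,330:450],None,fx=6,fy=6,interpolation=cv2.INTER_CUBIC))
```

```text
tcp [546.6 206.8  49.6] w 12.9 F [ 2.2 -0.1  5.7] delta tool [-7.4  0.9  0.1] yaw 9.37 [ 1.3e-03  9.0e-04 -1.0e+00] 11.3833
```

View pics/s4.png

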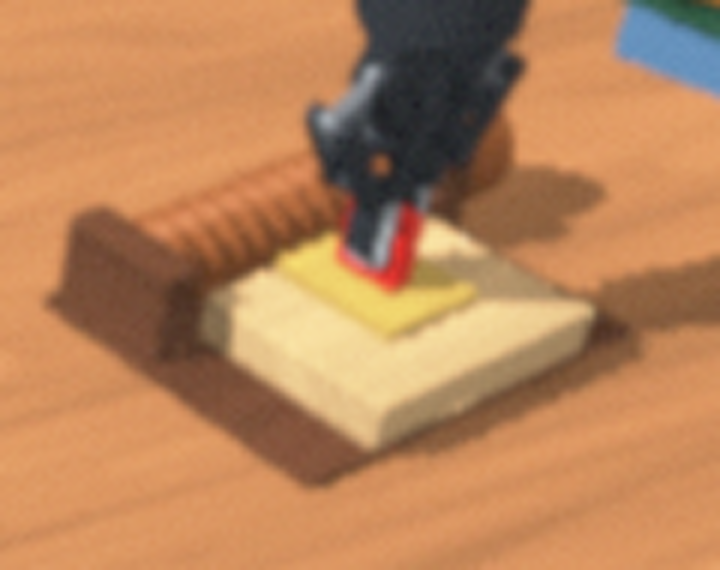

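The view shows the leaf flat on the ledge, teeth next to the screw at (280,255). I'll slide it in gently and watch the force.

{"fn": "arm_command", "kwargs": {"motion": [{"travel":[-1.5,0.3,0],"dr":[0,0,0],"grip":0},{"travel":[-3,0.5,0],"dr":[0,0,0],"grip":0},{"travel":[-4,0.5,0],"dr":[0,0,0],"grip":0},{"travel":[-4,0.5,0],"dr":[0,0,0],"grip":0}]}}

```text
time_s: 11.77
tool_pos: [543.3, 205.8, 49.6]
ee_rot: [[0.987, 0.163, 0.002], [0.163, -0.987, 0.001], [0.002, -0.001, -1.0]]
wrist_force: [3.5, 2.1, 5.3]
gripper_width: 13.1
gripper_force: 60.8
```

{"fn": "arm_command", "kwargs": {"motion": [{"travel":[-1,0,0],"dr":[0,0,0],"grip":0},{"travel":[-2,0,0],"dr":[0,0,0],"grip":0},{"travel":[-2,0,0],"dr":[0,0,0],"grip":0}]}}

```text
time_s: 12.02
tool_pos: [541.4, 205.4, 49.6]
ee_rot: [[0.987, 0.163, 0.002], [0.163, -0.987, 0.001], [0.002, -0.001, -1.0]]
wrist_force: [3.6, 1.5, 5.9]
gripper_width: 13.3
gripper_force: 60.7
```

{"fn": "arm_command", "kwargs": {"motion": [{"travel":[-1,0,0],"dr":[0,0,0],"grip":0},{"travel":[-2,0,0],"dr":[0,0,0],"grip":0},{"travel":[-2,0,0],"dr":[0,0,0],"grip":0}]}}

```text
time_s: 12.27
tool_pos: [540.5, 205.3, 49.7]
ee_rot: [[0.987, 0.162, 0.004], [0.162, -0.987, 0.001], [0.004, -0.001, -1.0]]
wrist_force: [7.1, 1.4, 3.4]
gripper_width: 12.8
gripper_force: 60.2
```

{"fn": "arm_command", "kwargs": {"motion": [{"travel":[-0.7,0,0],"dr":[0,0,0],"grip":0},{"travel":[-1.2,0,0],"dr":[0,0,0],"grip":0},{"travel":[-1.2,0,0],"dr":[0,0,0],"grip":0}]}}

```text
time_s: 12.52
tool_pos: [540.2, 205.4, 49.8]
ee_rot: [[0.987, 0.162, 0.005], [0.162, -0.987, 0.002], [0.006, -0.001, -1.0]]
wrist_force: [10.1, 2.4, 1.8]
gripper_width: 13.2
gripper_force: 60.0
```

{"fn": "arm_command", "kwargs": {"motion": [{"travel":[-1,0,0.6],"dr":[0,0,0],"grip":0},{"travel":[-1.5,0,0.6],"dr":[0,0,0],"grip":0},{"travel":[-1.5,0,0.6],"dr":[0,0,0],"grip":0},{"travel":[-1.5,0,0.6],"dr":[0,0,0],"grip":0}]}}

```text
time_s: 12.85
tool_pos: [540.0, 205.5, 49.9]
ee_rot: [[0.987, 0.162, 0.008], [0.162, -0.987, 0.002], [0.008, -0.001, -1.0]]
wrist_force: [12.0, 3.7, 2.6]
gripper_width: 13.2
gripper_force: 60.1
```

{"fn": "arm_command", "kwargs": {"motion": [{"travel":[1.5,0,0],"dr":[0,0,0],"grip":0},{"travel":[2.5,0,0],"dr":[0,0,0],"grip":0},{"travel":[3,0,0],"dr":[0,0,0],"grip":0},{"travel":[3,0,0],"dr":[0,0,0],"grip":0}], "force": 30}}

```text
time_s: 13.18
tool_pos: [540.3, 205.6, 49.6]
ee_rot: [[0.987, 0.162, 0.003], [0.162, -0.987, 0.002], [0.003, -0.001, -1.0]]
wrist_force: [3.6, 2.2, 8.5]
gripper_width: 13.0
gripper_force: 61.2
```

{"fn": "arm_command", "kwargs": {"motion": [{"travel":[0,0,0],"dr":[0,0,0],"grip":0.1},{"travel":[0,0,0],"dr":[0,0,0],"grip":0.3},{"travel":[0,0,0],"dr":[0,0,0],"grip":0.5},{"travel":[0,0,0],"dr":[0,0,0],"grip":0.5},{"travel":[0,0,0],"dr":[0,0,0],"grip":0.5}]}}

```text
time_s: 13.6
tool_pos: [537.8, 204.5, 47.3]
ee_rot: [[0.987, 0.163, -0.002], [0.163, -0.987, -0.0], [-0.002, 0.0, -1.0]]
wrist_force: [0.2, -0.3, 0.7]
gripper_width: 42.6
gripper_force: 0.0
```

{"fn": "arm_command", "kwargs": {"motion": [{"travel":[0,0,-15],"dr":[0,0,0],"grip":0.5},{"travel":[0,0,-45],"dr":[0,0,0],"grip":0.5},{"travel":[-10,0,-85],"dr":[0,0,0],"grip":0.5},{"travel":[-50,0,-120],"dr":[0,0,0],"grip":0.5},{"travel":[-90,0,-120],"dr":[0,0,0],"grip":0.5},{"travel":[-100,0,-120],"dr":[0,0,0],"grip":0.5},{"travel":[-100,0,-120],"dr":[0,0,0],"grip":0.5}]}}

```text
time_s: 14.18
tool_pos: [437.0, 187.9, 169.4]
ee_rot: [[0.987, 0.164, -0.0], [0.164, -0.987, 0.001], [-0.0, -0.001, -1.0]]
wrist_force: [0.2, 0.1, 1.0]
gripper_width: 42.8
gripper_force: 0.0
```

Run:
```python
from h import *
c=eyes.capture('wrist');save('w5.png',c['pixels'])
leaf(c,(540,205));W=cloud(c)
for o in nets.outline_of(c,'leaf_coarse'):
    p=W[o['pixels']];z=p[:,2];a=p[(z>33)&(z<43)];f=p[(z>74)&(z<82)]
    print(o['p'],o['box'],np.median(a[:,2]) if len(a) else 0,cv2.minAreaRect(a[:,:2].astype('f4')) if len(a) else 0,cv2.minAreaRect(f[:,:2].astype('f4')) if len(f) else 0)
```

```text
0.83 [208.9, 0.0, 297.0, 100.5] plate ((509.549560546875, 184.82176208496094), (31.47572898864746, 5.037511348724365), 83.3482437133789) fin ((521.2612915039062, 202.20974731445312), (0.1864074468612671, 12.71902847290039), 8.660496711730957) [521.22699918 202.15850894  46.13918571] 18
[439.9 188.6 168.4] [[0.987, 0.163, 0.001], [0.163, -0.987, 0.001], [0.001, -0.001, -1.0]] [506.58029345 198.60360325 311.17257366]
0.83 [208.9, 0.0, 297.0, 100.5] 37.23838906760608 ((536.501708984375, 204.37635803222656), (69.80142974853516, 63.999786376953125), 9.334644317626953) ((538.9844360351562, 204.8220977783203), (35.858821868896484, 13.871451377868652), 8.654573440551758)
```

View pics/w5.png

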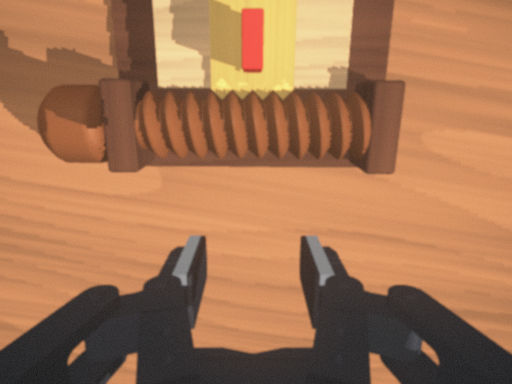

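The leaf lies flat at the middle of the screw, fin at (253,40), teeth meeting the screw along row 90. I'll check its depth against the end blocks and the ledge edge.

Run:
```python
from h import *
c=eyes.capture('wrist');W=cloud(c);px=c['pixels'].astype(int)
B=(W[...,2]>54)&(W[...,2]<58.5)
for nm,sl in (('L',(slice(75,180),slice(100,142))),('R',(slice(75,180),slice(366,408)))):
    p=W[sl][B[sl]];r=cv2.minAreaRect(p[:,:2].astype('f4'));print(nm,r)
    globals()[nm]=np.array(r[0])
m=(L+R)/2;d=(L-R)/np.linalg.norm(L-R);xh=np.array([d[1],-d[0]])
print('mid',m,'yaw',np.degrees(np.arctan2(xh[1],xh[0])),np.linalg.norm(L-R))
f=np.array([538.98,204.82]);print('wrist: leaf in rest',(f-m)@xh,(f-m)@d)
c=eyes.capture('top');W=cloud(c)
for o in nets.outline_of(c,'leaf_coarse'):
    p=W[o['pixels']]
    if np.nanmedian(p[:,1])>100:
        a=p[(p[:,2]>35)&(p[:,2]<42)];f=p[(p[:,2]>74)&(p[:,2]<82)];r=cv2.minAreaRect(f[:,:2].astype('f4'));print('top plate',cv2.minAreaRect(a[:,:2].astype('f4')),'fin',r,'in rest',(np.array(r[0])-[480.7,195.4])@[.987,.162])
```

```text
L ((465.9237365722656, 292.55810546875), (70.65911102294922, 31.25819969177246), 2.204390048980713)
R ((496.8845520019531, 99.26326751708984), (68.56395721435547, 27.470474243164062), 9.46104907989502)
mid [481.40414429 195.91068649] yaw 9.099999602777714 195.75869449613148
wrist: leaf in rest 58.2602746733922 -0.3089064906015775
top plate ((541.144775390625, 204.89158630371094), (73.68038177490234, 63.8697395324707), 7.6350884437561035) fin ((538.1343994140625, 204.96749877929688), (35.347469329833984, 15.0922269821167), 11.60552978515625) in rest 58.23768702392579
```

Both views put the leaf at x = 58.2 mm (nominal 58), and the wrist view puts y at −0.3 mm, so it is fully home. Handing in.

```bash
python3 -c "
from h import *
print(order.job_done())"
```

```text
the job is handed in; nothing more can be done
None
```

The coarse brass leaf (red grip) is seated flat on the ledge with its teeth home in the mid-screw grooves (measured 58.2 mm from the screw axis, nominal 58) and released; I did not touch the steel leaf, and the job is handed in.

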